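# Bring the marked bear stopper to the front of the retouching carousel and hold it

### The arm

A 7-joint arm with a two-finger parallel gripper is mounted at the origin on a cart in front of the work surface, level with it; the furniture and walls round the work are solid. World frame = base frame: x ahead of the robot, y to its left, z up, the work surface at z = 0. Lengths are in m, angles in rad, forces in N, time in s.
With the tool pointing down it reaches from about 0.425 to 0.925 m from the base axis. Payload 6.8 kg.
Tool frame: the origin (TCP) lies between the finger pads; the fingertips stand 8 mm ahead of it and the grasp point (between the pads) lies 11 mm behind it; z points along the fingers, y is the line along which they close (so a half turn about z gives the same grasp; the last joint's range is limited). The gripper opens to 88 mm and grips with 3 to 60 N. Pads are 20 mm wide; open, the fingers measure 115 mm over their backs; the gripper's body (75 mm by 178 mm) begins 61 mm behind the grasp point.
Start: joints at [-1.327, 0.477, 0.022, 1.555, -0.011, 1.109, -0.083], TCP at [0.233, 0.634, 0.231] pointing down, gripper open.
Joint ranges: [-2.96, 2.96], [-0.34, 2.1], [-1.41, 1.46], [0.24, 2.44], [-1.37, 4.51], [0.17, 1.92], [-2.96, 2.96]. Speed limits (rad/s): [2.39, 2.39, 3.14, 3.14, 3.14, 3.14, 3.14].

### API

Orientations are given as a unit quaternion [w, x, y, z].
In Python, from cell import bot, eyes, job gives the robot as it stands.
- The arm moves only by the tool arm_command, never from a script. Its arguments are lists of equal length, an entry for each row: "translation": the shift along the tool's x, y, z in cm, a list of three; "roll": the turn about the tool's z in degrees. A call has 1 to 8 rows; each row is the pose to reach, as a shift and turn from the pose commanded when the call began, along the tool's axes at that moment; what a row does not reach only later rows make up. A row lasts 1/8 s, in which the tool goes at most 62.5 mm and 10.7 degrees, less where a joint would pass 70% of its speed; a pose out of reach is approached as far as the arm can. A call with a gripper value outside its range is refused whole. "jaw" is the opening, from 0 (shut) to 1 (fully open), set as the call begins (left out, the last holds). The fingers move at their own pace and stop on an object; "grip_force" is the grip in N (left out, the last holds). Time passes only in rows, so rows that repeat a pose let the fingers close. It gives the time, the measured TCP pose, the force, the opening and the grip force at its end, in the units of the state.
- bot.observe(): the state, without advancing time (a new reading comes with each control period).
- eyes.camera(name): name is "side" or "top" or "wrist"; returns the picture (420x560x3 uint8, blue, green, red); there is no depth.
- eyes.get_calibration(name): a dict with "vertical_fov" (degrees; the focal length in pixels is half the picture's height over the tangent of half this angle, whatever the lens; pixels are square), "cx", "cy" (the principal point, pixels), "k1" (the pictures are not rectified: a ray, as slopes to the right and down, at radius r is drawn at 1 + k1 r^2 times it, then the intrinsics apply), "extrinsics" (4x4, takes a point from world to camera coordinates); the wrist camera has in their place "mount" (4x4, takes a point from camera to tool coordinates, whose origin is the TCP and whose axes are the flange's). Camera axes: x right, y up, looking along -z (the intrinsics and any distortion apply to the point x, -y, -z); pixel columns grow to the right and rows downward; lengths in m; the calibration is good to about 2 mm. A picture is of the moment at which its call begins: read the wrist's pose just before it. get_calibration takes no time and is no camera call.
- job.finish_job(): hands the job in; it is judged then, once.
The state is a dict: "clock": time; "joints": joint angles; "dq": joint speeds; "effort": joint torques, N m; "ee_pos": TCP position; "eef_rot": TCP orientation; "wrist_force": force on the tool from outside, world axes, zero at the start; "torque": the same for the moment, N m; "finger_gap": finger opening in m; "grasp_force": force on a finger pad.
Only numpy, scipy, OpenCV 4.12 (cv2) and the standard library are available. Lean on these libraries where they do the work, as an engineer would, in place of code of your own. Each camera call takes 0.05 s, during which the arm holds its last target. There are 200 camera calls.

### The job

The turntable of the retouching carousel is parked and locked: push the red sprung knob in its middle right down to its stop to free it, then turn it until the bear stopper with the pink band stands at the front, in line with the yellow pointer. Finish with the gripper still holding the knob and the turntable at rest, so that it cannot swing away while the bear is retouched; do not let go. Keep all five bears standing in their holders and leave the other things on the bench where they are.

Things in the scene. Friction and masses are not known exactly. Their poses are not given: they have to be found in the camera images.
- carousel: Fixed foot of the retouching carousel: round dark steel foot, 184 mm across, that carries the turntable. Origin on the table surface at the turning axis, z up. Its -x axis points to the FRONT of the carousel, where the yellow pointer stands. It never moves; it stands turned by up to 0.3 rad either way.
- pointer (a point): Yellow diamond tip on a narrow upright plate (26 mm wide) that marks the carousel's front, just off the turntable's edge. This point is the diamond's centre, 139 mm from the turning axis and 41 mm above the table; the top is at 53 mm.
- turntable (a joint): Turntable angle, rad: 0 parked (start), positive anticlockwise seen from above. Parked, a pin under the plate sits in the only hole of a fixed lock ring: no turning (0.02 to 0.03 rad of play) until the knob is right down. Off that angle nothing locks it: bearing friction 0.02 N m, pin drag about 0.05 N m when the knob is not pressed.
- plate_centre (a point): Centre of the turntable's top, on the axis, 50 mm above the table. Round aluminium plate, black rubber top, 228 mm across; five grey holder cups (inside radius 18.5 mm, rim 15 mm high), 72 degrees apart, centres 85 mm from the axis; parked, one is exactly at the front. The column in the middle is 30 mm thick (36 mm flange), its top 135 mm above the table.
- release (a joint): Travel of the sprung knob, m: 0 up, 0.010 down on its stop. Spring force up 3.6 N at the top, 6.6 N at the stop. The pin leaves its hole at about 0.0075. Off the parked angle it rides under the lock ring, so a knob let go rises only to about 0.0075; back at the parked angle it springs up and locks again.
- release_knob: Red round fluted knob on top of the column, on the turning axis, 41 mm across, 24.5 mm high. Origin at the centre of its underside: 145 mm above the table when up, 135 mm when down. Keyed to the turntable: twisting it by an angle turns the turntable by that angle. Stem below it 12 mm thick. Nothing within 120 mm stands as high as its underside.
- bear_marked: The tan moulded bear stopper with the rework mark: a bright pink band round its neck and a pink dot on top of its head. 38 x 48 x 59 mm, about 30 g, standing loose in one of the holder cups, base 50 mm above the table, turned any way round. Origin at the centre of its base, on the cup's centre (85 mm from the turning axis). It starts in any cup but the front one.
- bear_plain_front: Plain tan moulded bear stopper without any mark, otherwise the same as bear_marked; stands loose in the cup that is at the front pointer at the start. Origin at the centre of its base.
- bear_plain_1: Plain tan moulded bear stopper without any mark, otherwise the same as bear_marked; stands loose in one of the other cups. Origin at the centre of its base.
- bear_plain_2: Plain tan moulded bear stopper without any mark, otherwise the same as bear_marked; stands loose in one of the other cups. Origin at the centre of its base.
- bear_plain_3: Plain tan moulded bear stopper without any mark, otherwise the same as bear_marked; stands loose in one of the other cups. Origin at the centre of its base.
- marker_pink: Bystander: pink felt marker, 128 x 13 x 15 mm, lying on the table to the right of the carousel. Origin at the middle of its underside.
- marker_black: Bystander: grey felt marker with a black cap, 128 x 13 x 15 mm, lying near the pink one. Origin at the middle of its underside.
- kraft_box: Bystander: small brown cardboard box, 34 x 46 x 56 mm, standing at the back left. Origin at the centre of its underside.
- pot_near: Bystander: cream moulded pot, 156 x 153 x 121 mm, standing behind the carousel. Origin at the centre of its underside.
Mind the look-alikes: they are no part of the job. What is shaped like the bear_marked but blue or turquoise is not meant. What is shaped like the bear_plain_1 but orange is not meant.

How it is judged:
By the outcome, as a careful person would: the job done as asked, in the order asked, and still so for the second after the job is handed in, while the arm keeps its last pose, push and grip.
It also fails if it takes over 45 s, if anything falls off the work surface, if the arm or the gripper's body presses on something with over 40 N, if the wrist force passes 120 N, or if a joint passes its speed limit or range.

## Working session

There is one attempt and no reset: what is moved stays moved. The work goes in short steps, Python scripts to look and compute and a tool call to move; the robot and the scene stay as the last step left them, time stands still between calls to the robot, and variables do not carry over. Pictures are saved under pics/ and viewed, at most 10 in all, crops included, and the job is handed in when it is done.

Besides the shell and the picture viewer there is one more tool, called after "Emit:" as name(argument=value, ...), one argument or row to a line, values as JSON. arm_command: Moves the arm, as the interface text tells. Its arguments: {"type":"object","properties":{"translation":{"type":"array"},"roll":{"type":"array"},"jaw":{"type":"number"},"grip_force":{"type":"number"}},"required":["translation","roll"]}

```bash
mkdir -p pics
cat > h.py <<'E'
import numpy as np,cv2
from cell import bot,eyes,job
from scipy.spatial.transform import Rotation as R
def ext(n,st=None):
    c=eyes.get_calibration(n)
    if 'extrinsics' in c: return c,np.linalg.inv(np.array(c['extrinsics']))
    T=np.eye(4);q=st['eef_rot'];T[:3,:3]=R.from_quat([q[1],q[2],q[3],q[0]]).as_matrix();T[:3,3]=st['ee_pos']
    return c,T@np.array(c['mount'])
def ray(n,px,st=None):
    c,T=ext(n,st);f=210/np.tan(np.radians(c['vertical_fov'])/2)
    d=np.array([(px[0]-c['cx'])/f,(px[1]-c['cy'])/f]);u=d.copy()
    for _ in range(20):u=d/(1+c['k1']*(u@u))
    v=T[:3,:3]@np.array([u[0],-u[1],-1]);return T[:3,3],v/np.linalg.norm(v)
def atz(n,px,z,st=None):
    o,v=ray(n,px,st);return o+v*(z-o[2])/v[2]
def tri(rs):
    A=0;b=0
    for o,v in rs:
        P=np.eye(3)-np.outer(v,v);A=A+P;b=b+P@o
    x=np.linalg.solve(A,b);return x,[np.linalg.norm((np.eye(3)-np.outer(v,v))@(x-o)) for o,v in rs]
E
python3 - <<'E'
from h import *
s=bot.observe();print(s)
for n in('top','side'):cv2.imwrite(f'pics/{n}0.png',eyes.camera(n));print(eyes.get_calibration(n))
print(eyes.get_calibration('wrist'))
E
```

```text
{'clock': 0.0, 'joints': array([-1.32709186,  0.4777641 ,  0.02234133,  1.55641003, -0.01148616,
        1.10929718, -0.08309504]), 'dq': array([-4.71532623e-04, -1.42164707e-03,  3.66452444e-04,  9.66226953e-04,
        9.77155818e-05,  1.57684040e-03,  6.96857643e-04]), 'effort': array([ 5.96405207e-04, -5.82840335e+01,  1.53520491e+00, -2.72611731e+01,
       -5.42226539e-02,  1.68387406e-02,  1.53917308e-04]), 'ee_pos': array([0.23242051, 0.63311807, 0.22972337]), 'eef_rot': array([-8.29783769e-05,  1.74980825e-01,  9.84571452e-01, -8.71265097e-04]), 'wrist_force': array([-1.01162909,  0.22013199, -0.50959019]), 'torque': array([-0.00333798,  0.00405147,  0.01052952]), 'grasp_force': 0.0, 'finger_gap': 0.08799904766629192}
{'vertical_fov': 50.58423518167244, 'cx': 273.46792915187524, 'cy': 203.64506302766713, 'k1': -0.04873690043434835, 'extrinsics': array([[ 0.04171912, -0.99911427,  0.00549418, -0.02267533],
       [ 0.97740954,  0.04195194,  0.2071488 , -0.58701035],
       [-0.20719582, -0.003272  ,  0.97829402, -1.15096325],
       [ 0.        ,  0.        ,  0.        ,  1.
[... 156 characters left out ...]
8365977, -0.17923685, -0.01695892,  0.57235669],
       [ 0.08706209, -0.55601158,  0.82660227, -0.15486704],
       [-0.15758694,  0.81161892,  0.56253096, -0.90245862],
       [ 0.        ,  0.        ,  0.        ,  1.        ]])}
{'vertical_fov': 60.83269549271561, 'cx': 278.86498683412657, 'cy': 215.17059228872182, 'k1': -0.02386421469379794, 'mount': array([[-1.38802582e-04,  9.54610802e-01,  2.97856001e-01,
         8.05922488e-02],
       [ 9.99999756e-01,  3.36420645e-04, -6.12202650e-04,
         9.38675691e-04],
       [-6.84620171e-04,  2.97855843e-01, -9.54610616e-01,
        -1.53543447e-01],
       [ 0.00000000e+00,  0.00000000e+00,  0.00000000e+00,
         1.00000000e+00]])}
```

View pics/top0.png

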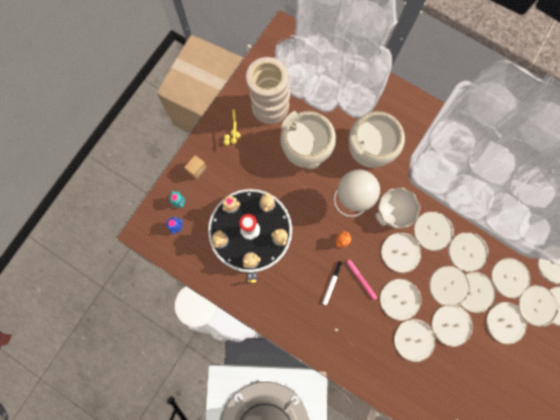

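View pics/side0.png

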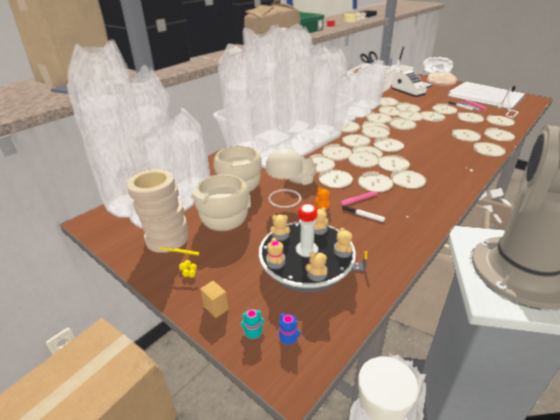

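Top view: knob about (248,222), pink-marked bear (230,202), pointer (253,278). Side view: knob (307,214), marked bear (275,250), pointer (365,258). I'll enlarge both.

Run:
```python
import cv2,numpy as np
a=cv2.imread('pics/top0.png')[185:290,200:300];b=cv2.imread('pics/side0.png')[195:300,250:380]
a=cv2.resize(a,None,fx=3.5*1,fy=3.5,interpolation=2);b=cv2.resize(b,None,fx=3.4,fy=3.5,interpolation=2)
b=cv2.resize(b,(442,a.shape[0]));cv2.imwrite('pics/c1.png',np.hstack([a,b]))
print(a.shape,b.shape)
```

```text
(368, 350, 3) (368, 442, 3)
```

View pics/c1.png

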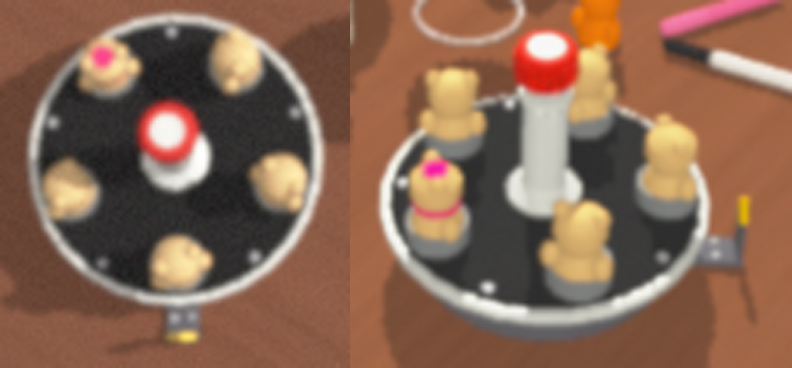

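Crop: cap centre at top (248.0,222.4) / side (307.9,208.4). Pointer is at (252.6,281) / (365.6,255.6), pink dot at (229.4,201.3) / (275,243.6).

Run:
```python
from h import *
P={}
for k,a,b in(('cap',(248,222.4),(307.9,208.4)),('ptr',(252.6,281),(365.6,255.6)),('dot',(229.4,201.3),(275,243.6))):
    x,e=tri([ray('top',a),ray('side',b)]);P[k]=x;print(k,x.round(4),np.round(e,4))
c=atz('top',(250.3,230.4),.05);print('plate',c)
for k in('ptr','dot'):
  d=P[k]-P['cap'];d2=P[k]-c;print(k,np.degrees(np.arctan2(d[1],d[0])),np.hypot(*d[:2]),np.degrees(np.arctan2(d2[1],d2[0])),np.hypot(*d2[:2]))
s=bot.observe();q=s['eef_rot'];M=R.from_quat([q[1],q[2],q[3],q[0]]).as_matrix();print(M.round(3))
print('shift',M.T@(P['cap']-s['ee_pos']))
```

```text
cap [0.5148 0.0625 0.1683] [0.0002 0.0002]
ptr [0.3771 0.0495 0.0385] [0.0006 0.0006]
dot [0.5794 0.1181 0.1051] [0.0001 0.0001]
plate [0.51285671 0.06207091 0.05      ]
ptr -174.6088521420927 0.1383483343850198 -174.69099272607312 0.13634320716893722
dot 40.7604953242092 0.08524858895314197 40.10103994905834 0.08700266577972957
[[-0.939  0.345 -0.   ]
 [ 0.345  0.939 -0.002]
 [-0.    -0.002 -1.   ]]
shift [-0.46174372 -0.43837154  0.0622904 ]
```

The marked bear stands about 144° clockwise of the front as seen from above, so the table must turn +144° anticlockwise. That means a tool roll of −144°, so I approach wound the other way.

Emit:
arm_command(
  translation=[
    [-3.8,-3.6,-0.3],
    [-7.7,-7.3,-0.5],
    [-11.5,-11,-0.8],
    [-15.4,-14.6,-1],
    [-19.2,-18.3,-1.3],
    [-23.1,-21.9,-1.5],
    [-27,-25.6,-1.8],
    [-30.8,-29.2,-2],
  ],
  roll=[10,20,30,40,50,60,70,80],
)

```text
clock: 1.1
ee_pos: [0.4215, 0.2517, 0.2507]
eef_rot: [-0.0, 0.769, 0.64, -0.0]
wrist_force: [0.6, -0.0, -0.2]
finger_gap: 0.0882
grasp_force: 0.0
```

```bash
cat > st.py <<'E'
from h import *
def show(t=(0.514,0.0625,0.25)):
    s=bot.observe();q=s['eef_rot'];M=R.from_quat([q[1],q[2],q[3],q[0]]).as_matrix()
    print('t',s['clock'],'ee',s['ee_pos'].round(4),'yaw',np.degrees(np.arctan2(M[1,0],M[0,0])).round(2),'joints',s['joints'].round(2),'F',s['wrist_force'].round(1),'T',s['torque'].round(2),'gap',s['finger_gap'],s['grasp_force'])
    print('tilt',M[:,2].round(4),'shift cm',(M.T@(np.array(t)-s['ee_pos'])*100).round(2));return s,M
if __name__=='__main__':show()
E
python3 st.py
```

```text
t 1.1 ee [0.4215 0.2517 0.2507] yaw 79.51 joints [-1.05  0.15  0.43  1.98 -0.07  1.02 -0.77] F [ 0.6 -0.  -0.2] T [-0.04  0.02  0.04] gap 0.08816070338594759 0.0
tilt [-1.e-04  1.e-04 -1.e+00] shift cm [-16.92  12.54   0.06]
```

Emit:
arm_command(
  translation=[
    [-2.8,2.1,0],
    [-5.6,4.2,0],
    [-8.5,6.3,0],
    [-11.3,8.4,0],
    [-14.1,10.5,0],
    [-16.9,12.5,0],
    [-16.9,12.5,0],
    [-16.9,12.5,0],
  ],
  roll=[10,20,30,40,50,55,55,55],
)

```text
clock: 2.1
ee_pos: [0.5139, 0.0657, 0.2503]
eef_rot: [-0.0, 0.976, 0.216, -0.0]
wrist_force: [0.3, -0.4, -0.6]
finger_gap: 0.088
grasp_force: 0.0
```

Run:
```python
from st import *
show();cv2.imwrite('pics/w1.png',eyes.camera('wrist'))
```

```text
t 2.1 ee [0.5139 0.0657 0.2503] yaw 24.92 joints [-0.83  0.23  0.69  1.94 -0.17  1.03 -1.21] F [ 0.3 -0.4 -0.6] T [-0.03  0.13  0.02] gap 0.0879607087945678 0.0
tilt [-9.e-04  2.e-04 -1.e+00] shift cm [-0.12  0.3   0.03]
```

View pics/w1.png

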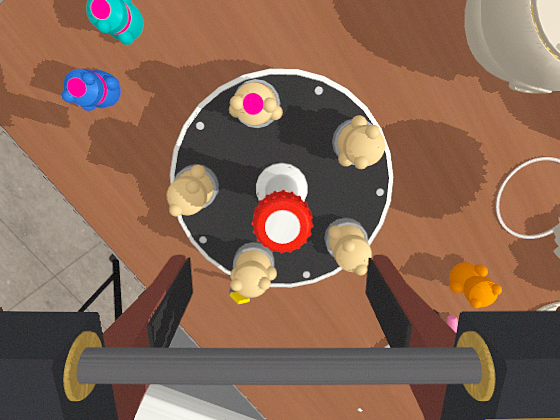

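Wrist view: knob cap centre (282,227), pink dot (253,103), pointer (239,298).

Run:
```python
from st import *
s=bot.observe();x=atz('wrist',(282,227),.1695,s);print(x)
t,e=tri([ray('wrist',(282,227),s),ray('top',(248,222.4)),ray('side',(307.9,208.4))]);print(t,np.round(e,4))
p=atz('wrist',(239,298),.041,s);d=atz('wrist',(253,103),.109,s)
for v in(p,d):
  w=v-t;print(v.round(4),np.degrees(np.arctan2(w[1],w[0])),np.hypot(*w[:2]))
show((t[0],t[1],.147))
```

```text
[0.51687879 0.06495576 0.1695    ]
[0.51531364 0.06331776 0.16794053] [0.0017 0.0009 0.001 ]
[0.378  0.0532 0.041 ] -175.7913201153751 0.1377057548381595
[0.582  0.1202 0.109 ] 40.470693224406716 0.08766831140269105
t 2.15 ee [0.5138 0.0662 0.2503] yaw 24.98 joints [-0.83  0.23  0.69  1.94 -0.17  1.03 -1.21] F [0.4 0.7 0.1] T [-0.03  0.14 -0.01] gap 0.08784343939997652 0.0
tilt [-8.e-04  3.e-04 -1.e+00] shift cm [ 0.02  0.33 10.33]
```

Emit:
arm_command(
  translation=[
    [0.1,0.15,2.5],
    [0.1,0.3,5],
    [0.1,0.3,7.5],
    [0.1,0.3,9.3],
    [0.1,0.3,10.1],
    [0.1,0.3,10.1],
    [0.1,0.3,10.1],
  ],
  roll=[0,0,0,0,0,0,0],
)

```text
clock: 3.02
ee_pos: [0.5171, 0.0628, 0.1504]
eef_rot: [-0.0, 0.977, 0.215, 0.001]
wrist_force: [-0.3, -1.2, -0.2]
finger_gap: 0.088
grasp_force: 0.0
```

Run:
```python
from st import *
s,M=show((.5155,.0635,.149));cv2.imwrite('pics/w2.png',eyes.camera('wrist'))
```

```text
t 3.025 ee [0.5171 0.0628 0.1504] yaw 24.84 joints [-0.75  0.37  0.63  2.03 -0.3   0.82 -1.08] F [-0.3 -1.2 -0.2] T [-0.08  0.18  0.04] gap 0.0879781496695859 0.0
tilt [ 1.2e-03  5.0e-04 -1.0e+00] shift cm [-0.11 -0.13  0.14]
```

View pics/w2.png

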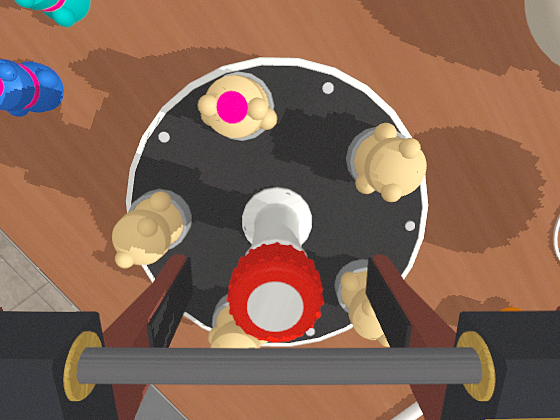

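The knob is between the fingers, with its cap centre at (275,306).

Run:
```python
from st import *
s=bot.observe();x=atz('wrist',(275,306),.1695,s);print(x);show((x[0],x[1],.149))
```

```text
[0.5175918  0.06458392 0.1695    ]
t 3.075 ee [0.5171 0.0629 0.1504] yaw 24.84 joints [-0.75  0.37  0.63  2.03 -0.3   0.82 -1.08] F [-0.7  0.1 -0.1] T [-0.02  0.13  0.05] gap 0.0876251546510213 0.0
tilt [ 1.3e-03  6.0e-04 -1.0e+00] shift cm [ 0.12 -0.13  0.14]
```

Emit:
arm_command(
  translation=[
    [0,-0.13,0.1],
    [0,-0.13,0.1],
    [0,-0.13,0.1],
    [0,-0.13,0.1],
    [0,-0.13,0.1],
    [0,-0.13,0.1],
    [0,-0.13,0.1],
    [0,-0.13,0.1],
  ],
  roll=[0,0,0,0,0,0,0,0],
  jaw=0.0,
  grip_force=40,
)

```text
clock: 4.08
ee_pos: [0.5158, 0.0641, 0.1486]
eef_rot: [-0.0, 0.977, 0.215, -0.0]
wrist_force: [-1.6, 1.7, 1.9]
finger_gap: 0.04
grasp_force: 40.0
```

```bash
python3 st.py
```

```text
t 4.075 ee [0.5158 0.0641 0.1486] yaw 24.85 joints [-0.75  0.37  0.63  2.04 -0.3   0.82 -1.09] F [-1.6  1.7  1.9] T [0.23 0.38 0.01] gap 0.04004947862351669 40.0002014497295
tilt [-3.e-04  2.e-04 -1.e+00] shift cm [ -0.23   0.06 -10.14]
```

Gripped. Now press down 10 mm, plus a little.

Emit:
arm_command(
  translation=[
    [0,0,0.3],
    [0,0,0.6],
    [0,0,0.9],
    [0,0,1.05],
    [0,0,1.1],
    [0,0,1.1],
    [0,0,1.1],
  ],
  roll=[0,0,0,0,0,0,0],
)

```text
clock: 4.95
ee_pos: [0.516, 0.0641, 0.1385]
eef_rot: [-0.001, 0.977, 0.215, 0.0]
wrist_force: [-5.3, 2.2, 15.7]
finger_gap: 0.0403
grasp_force: 40.0
```

```bash
python3 st.py
```

```text
t 4.95 ee [0.516  0.0641 0.1385] yaw 24.84 joints [-0.74  0.39  0.62  2.04 -0.31  0.8  -1.07] F [-5.3  2.2 15.7] T [ 0.35  1.46 -0.02] gap 0.0403312171402488 40.00337944482453
tilt [-2.0e-04  1.1e-03 -1.0e+00] shift cm [ -0.25   0.05 -11.15]
```

Firmly on the stop at about 16 N. Now I turn it anticlockwise.

Emit:
arm_command(
  translation=[
    [0,0,0],
    [0,0,0],
    [0,0,0],
    [0,0,0],
    [0,0,0],
    [0,0,0],
    [0,0,0],
    [0,0,0],
  ],
  roll=[-1,-3,-6,-10,-15,-20,-25,-30],
)

```text
clock: 5.95
ee_pos: [0.5159, 0.0643, 0.1385]
eef_rot: [-0.001, 0.887, 0.462, 0.0]
wrist_force: [-6.7, 2.7, 16.1]
finger_gap: 0.0403
grasp_force: 40.0
```

Run:
```python
from st import *
show();im=eyes.camera('top')[170:300,180:320];cv2.imwrite('pics/t2.png',cv2.resize(im,None,fx=4,fy=4,interpolation=2))
```

```text
t 5.95 ee [0.5159 0.0643 0.1385] yaw 55.0 joints [-0.64  0.37  0.48  2.04 -0.24  0.79 -0.62] F [-6.7  2.7 16.1] T [ 0.48  1.56 -0.04] gap 0.04025975765107574 40.003038262948394
tilt [-4.0e-04  1.3e-03 -1.0e+00] shift cm [ -0.25  -0.06 -11.15]
```

View pics/t2.png

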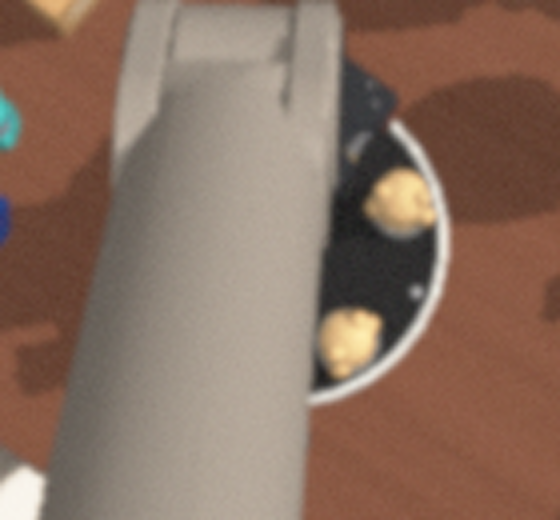

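The table has turned with the hand: the right-hand bears are now at crop (402,203) and (350,340). Continuing.

Emit:
arm_command(
  translation=[
    [0,0,0],
    [0,0,0],
    [0,0,0],
    [0,0,0],
    [0,0,0],
    [0,0,0],
    [0,0,0],
    [0,0,0],
  ],
  roll=[-5,-11,-17,-23,-29,-35,-41,-47],
)

```text
clock: 7.0
ee_pos: [0.5155, 0.0644, 0.1385]
eef_rot: [-0.001, 0.629, 0.777, 0.0]
wrist_force: [-7.8, 3.1, 15.9]
finger_gap: 0.0405
grasp_force: 40.0
```

Emit:
arm_command(
  translation=[
    [0,0,0],
    [0,0,0],
    [0,0,0],
    [0,0,0],
    [0,0,0],
    [0,0,0],
    [0,0,0],
    [0,0,0],
  ],
  roll=[-6,-12,-18,-24,-30,-36,-42,-47],
)

```text
clock: 8.0
ee_pos: [0.5151, 0.0642, 0.1385]
eef_rot: [-0.001, 0.267, 0.964, 0.0]
wrist_force: [-9.0, 1.4, 15.4]
finger_gap: 0.04
grasp_force: 40.0
```

Emit:
arm_command(
  translation=[
    [0,0,0],
    [0,0,0],
    [0,0,0],
    [0,0,0],
    [0,0,0],
    [0,0,0],
    [0,0,0],
    [0,0,0],
  ],
  roll=[-5,-9,-13,-16,-18,-19.5,-20,-20],
)

```text
clock: 9.0
ee_pos: [0.5151, 0.0641, 0.1385]
eef_rot: [-0.001, 0.097, 0.995, 0.0]
wrist_force: [-9.4, 1.5, 17.1]
finger_gap: 0.0402
grasp_force: 40.0
```

Run:
```python
from st import *
show();cv2.imwrite('pics/w3.png',eyes.camera('wrist'))
im=eyes.camera('side');im=im[170:310,230:390];cv2.imwrite('pics/s3.png',cv2.resize(im,None,fx=4,fy=4,interpolation=2))
```

```text
t 9.0 ee [0.5151 0.0641 0.1385] yaw 168.85 joints [-0.27  0.34  0.04  2.01 -0.02  0.79  1.15] F [-9.4  1.5 17.1] T [0.31 1.92 0.04] gap 0.04019431136284086 40.0037894945126
tilt [-1.6e-03  4.0e-04 -1.0e+00] shift cm [  0.09  -0.18 -11.15]
```

View pics/w3.png

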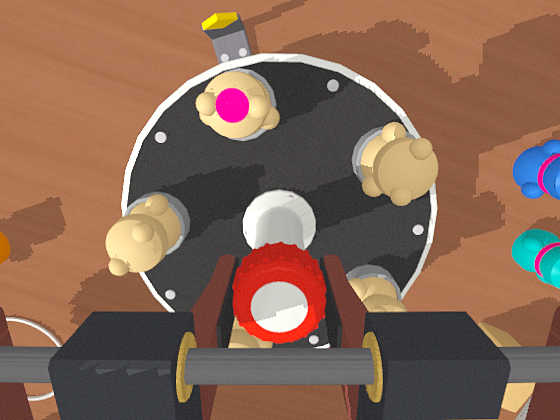

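View pics/s3.png

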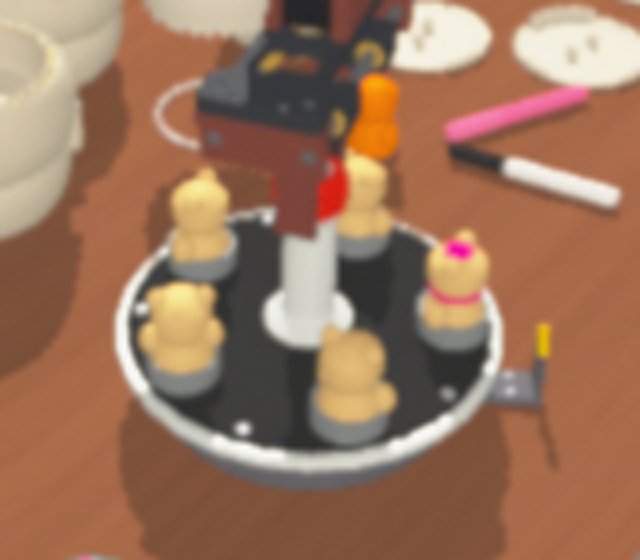

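Wrist view: pointer centre (222,22), pink dot (232,105), rim screws at (333,86), (161,137), (418,230) and (171,294). Side view: all five bears are standing and the marked one is at the pointer.

Run:
```python
from st import *
s=bot.observe()
print('t',s['clock'],s['dq'].round(3))
C=s['ee_pos'];ss=[(333,86),(161,137),(418,230),(171,294)]
X=np.array([atz('wrist',p,.05,s) for p in ss])
A=np.c_[2*X[:,:2],np.ones(4)];c=np.linalg.lstsq(A,(X[:,:2]**2).sum(1),rcond=None)[0][:2];print('axis',c,C[:2])
ang=lambda v,o:(np.degrees(np.arctan2(v[1]-o[1],v[0]-o[0]))%360).round(2)
for o in(c,C[:2]):
  print('ptr',ang(atz('wrist',(222,22),.041,s),o),'dot',ang(atz('wrist',(232,105),.109,s),o),'screws',[ang(x,o) for x in X],'cups',[round(float((ang(x,o)+36-185)%72),2) for x in X])
```

```text
t 9.1 [-0.002 -0.002  0.002  0.    -0.001  0.002 -0.   ]
axis [0.51734776 0.06485723] [0.5150806 0.0640855]
ptr 184.18 dot 184.74 screws [np.float64(148.73), np.float64(220.8), np.float64(76.5), np.float64(292.86)] cups [71.73, 71.8, 71.5, 71.86]
ptr 183.93 dot 184.34 screws [np.float64(147.66), np.float64(221.33), np.float64(75.36), np.float64(294.23)] cups [70.66, 0.33, 70.36, 1.23]
```

```bash
python3 -c "
from cell import job
print(job.finish_job())"
```

```text
the job is handed in; nothing more can be done
None
```

The job is handed in: I pressed the knob to its stop and turned the table 144° anticlockwise, so the pink-banded bear stands at the pointer to within about half a degree, all five bears are upright, and the gripper still holds the knob down with the table at rest.

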